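# Tip a stick down on the saw board and set it to the flip stop

## Robot

A 6-joint arm with a two-finger parallel gripper is mounted at the origin on a cart in front of the work surface, level with it; the furniture and walls round the work are solid. World frame = base frame: x ahead of the robot, y to its left, z up, the work surface at z = 0. Lengths are in m, angles in rad, forces in N, time in s.
With the tool pointing down it reaches from about 0.35 to 0.85 m from the base axis. Payload 8.1 kg.
Tool frame: the origin (TCP) lies midway between the tips of the shut fingers; the grasp point (between the pads) lies 19 mm behind it; z points along the fingers, y is the line along which they close (so a half turn about z gives the same grasp; the last joint's range is limited). The gripper opens to 85 mm and grips with 20 to 120 N. Pads are 22 mm wide; open, the fingers measure 114 mm over their backs; the gripper's body (76 mm by 85 mm) begins 54 mm behind the grasp point. The pads swing forward as they close: fully open they stand 13 mm farther back than shut.
Start: joints at [-1.206, 0.13, 1.488, -0, 1.523, -0.085], TCP at [0.261, -0.54, 0.231] pointing down, gripper open.
Joint ranges: [-2.96, 2.96], [-0.89, 2.26], [0.02, 2.5], [-1.34, 4.48], [0, 2.73], [-2.66, 2.66]. Speed limits (rad/s): [2.39, 2.39, 2.79, 3.14, 3.14, 3.14].

## Interface

Orientations are given as a rotation vector (axis times angle).
In Python, from plant import monitor, viewer, job, spot_in, masks_of, place_of gives the robot as it stands.
- The arm moves only by the tool drive_tool, never from a script. Its argument "steps" is a list that holds one entry, the list of rows, each a list of 7 numbers: the shift along the tool's x, y, z each as a share of 30 cm, from -1 to 1, then the turn, a rotation vector about the tool's x, y, z each as a share of 180 degrees, from -1 to 1, then the closure, from -1 (fully open) to 1 (shut). In form: [[[tx, ty, tz, rx, ry, rz, grip], ...]]. A call has 1 to 5 rows; each row shifts and turns the commanded pose from where the row before left it, along the tool's axes as they then stand; what a row does not reach is not made up. A row lasts 1/12 s, in which the tool goes at most 41.7 mm and 7.16 degrees, less where a joint would pass 70% of its speed; a pose out of reach is approached as far as the arm can. A call with a number of a shift or a turn outside -1 to 1 is refused whole. A call with a gripper value outside its range is refused whole. The fingers move at their own pace and stop on an object; the grip force is fixed at half the most. Time passes only in rows, so rows that do not move let the fingers close. It gives the time, the measured TCP pose, the force, the opening and the grip force at its end, in the units of the state.
- monitor.get_state(): the state, without advancing time (a new reading comes with each control period).
- viewer.snapshot(name): name is "scene" or "top" or "wrist"; returns a dict with "img" (400x640x3 uint8, blue, green, red), "fx", "fy", "cx", "cy" (pixels), "extrinsics" (4x4, takes a point from camera to world coordinates). Camera axes: x right, y down, z forward; pixel columns grow to the right and rows downward; lengths in m; the calibration is good to about 2 mm. The wrist camera is an equidistant fisheye: a pixel r from the principal point sees the ray r / f radians off the axis. A picture is of the moment at which its call begins. There is no depth.
- job.close_job(): hands the job in; it is judged then, once.
Trained networks look in the newest picture that a camera, given by its name, has taken for a name from the list of things; names that differ only in an ending like _2 or _b are one class to them, and where a whole thing is asked for, a point or a joint stands for the part that bears it (a point fixed in the world has none). Each returns a list of dicts, best first, with "conf" (0 to 1); they miss things now and then, are a little off and sometimes report something else, mostly with a low value. They report only what shows in the picture. A call takes as long as a camera call. They do not tell look-alikes from the thing itself.
- spot_in(query, camera): "centre" ([row, column] in pixels, amid what is visible of it).
- masks_of(query, camera): "mask" (400x640 bool, what is visible of it) and "centre" ([row, column] in pixels, amid what is visible of it).
- place_of(query, camera): "centre" ([row, column] in pixels: a listed point, or the origin of a listed thing).
The state is a dict: "t": time; "joint_pos": joint angles; "qd": joint speeds; "joint_efforts": joint torques, N m; "position": TCP position; "ee_rot": TCP orientation; "ft_force": force on the tool from outside, world axes, zero at the start; "moment": the same for the moment, N m; "opening": finger opening in m; "finger_force": force on a finger pad.
Only numpy, scipy, OpenCV 4.12 (cv2) and the standard library are available. Lean on these libraries where they do the work, as an engineer would, in place of code of your own. Each camera call takes 0.05 s, during which the arm holds its last target. There are 200 camera calls.

## Task

Get the wooden stick ready for sawing to length on the saw board, only by pushing: nothing is to be picked up or lifted. Push over the stick that stands on end so that it lies down on the board, swing the raised flip stop fully down in front of the fence, and push the stick back flat against the fence and along it until its left end butts up against the stop. Leave it lying there, with the stop still down, and leave the pencil, try square, jar and flat offcut round the board where they are.

Things in the scene. Friction and masses are not known exactly. Their poses are not given: they have to be found in the camera images.
- saw_board: Saw board fixed to the bench: light wooden base 170 mm deep (x) by 440 long (y) by 18 thick, a wooden fence along its far side. Origin: centre of the base's underside, on the bench; x to the far side, y along the fence to the robot's left, z up. Fence: 440 long, near face at x = 40 mm, back at 62 mm, top (with its aluminium track) at z = 73 mm; a saw gap splits it at y = 0.
- stick_center (a point): Centre of the stick: loose plain brown wooden bar 160 (own x) x 45 (own y) x 38 mm (own z), 0.1 to 0.2 kg. It starts standing on end on the right of the board, its 38 mm roughly along the fence (to 0.2 rad askew), at least 20 mm of room to the fence. Pushed high up to the left it tips along the fence, lands on a 160 x 45 face (centre then 37 mm above the bench), short of the stop.
- stick_foot (a point): Centre of the stick's 45 x 38 mm end that is underneath at the start (the right-hand end once the stick is tipped to the left).
- stick_top (a point): Centre of the stick's 45 x 38 mm end that is on top at the start, 178 mm above the bench (the left-hand end once the stick is tipped to the left).
- flip_stop (a joint): Hinge angle of the flip stop, rad: 0 = fully down, against its end stop; 1.57 = its plate stands upright; above that the plate leans back over the fence. Starts raised, 1.5 to 1.9; largest 2.1. The hinge is stiff: the stop stays where it is left, and needs about 0.1 N m (3 N at the plate's free edge).
- stop_hinge (a point): Middle of the flip stop's hinge pin, 83 mm above the bench, 10 mm in front of the fence face, parallel to the fence. Behind it the fixed carriage block, 30 mm deep (starting 6 mm behind the pin), reaches 89 mm above the bench; a black lock knob on it, 28 mm across, 44 mm to the left of the pin's middle, reaches 114 mm.
- stop_plate (a point): Middle of the free edge of the stop's flat plate: 44 mm from the pin's axis, 26 mm wide along the fence, 8 mm thick (4 mm either side of the line from pin to this point). Down, it is level and points to the robot; raised, upright. Push its far side (upper side when down) towards the robot, then downwards, and the stop swings down.
- stop_face (a point): On the right-hand face of the stop's leg, which the stick's left end must butt against. The leg hangs below the plate, 12 mm thick along the fence; down, it covers the board's x = -4 to 36 mm and ends 5 mm above the base; raised, it points to the robot. The face's place along the fence, 6 mm right of the hinge's middle, is the same up or down.
- pencil: Carpenter's pencil lying on the bench in front of the board, 168 x 8 mm, origin at its middle. Leave alone.
- try_square: Try square lying on the bench in front of the board, 100 x 181 x 18 mm, origin at its middle. Leave alone.
- jar_screws: Screw-top glass jar standing left of the board, 67 mm wide, 95 mm high, origin at the centre of its base. Leave alone.
- offcut_b: Flat dark offcut lying at the right-hand front corner of the board, 95 x 60 x 19 mm, origin at the centre of its underside. Leave alone.
There are look-alikes about, which are no part of the job. What is shaped like the part that bears stick_center but yellow is not meant.

How it is judged:
On the way:
1. the stick has been pushed over and lies on the saw board (angle between stick_center's own x axis and vertical above 1.5 rad and height (world z) of stick_center between 0.033 and 0.046 m), for 0.2 s.
At the end, for the whole second after the job is handed in: The flip stop is down (hinge under 0.06 rad); the stick lies flat on the board at rest, along the fence within 0.035 rad, its back face within about 3 mm of the fence and its left end within 3.5 mm of the stop's face (all of step 1 and value of joint flip_stop below 0.06 rad and ((angle between stick_center's own y axis and vertical above 1.45 rad and x of stick_center in the frame of saw_board between 0.013 and 0.0205 m) or (angle between stick_center's own z axis and vertical above 1.45 rad and x of stick_center in the frame of saw_board between 0.0165 and 0.024 m)) and angle between the y axis of saw_board and the x axis of stick_center, either way round below 0.035 rad and y of stick_center in the frame of stop_face between -0.0835 and -0.078 m and linear speed of stick below 0.01 m/s); the robot touches nothing.
It fails at once if the stick is lifted clear of the saw board instead of being tipped and pushed (height (world z) of each of stick_foot, stick_top above 0.062 m).
It fails at once if the pencil is shoved or lifted (moved more than 25 mm) (distance of pencil from where it was at the start of the episode above 0.025 m).
It fails at once if the try square is shoved or lifted (moved more than 25 mm) (distance of try_square from where it was at the start of the episode above 0.025 m).
It fails at once if the jar of screws is shoved, lifted (moved more than 25 mm) or tipped over (distance of jar_screws from where it was at the start of the episode above 0.025 m or angle between jar_screws's own z axis and vertical above 0.4 rad).
It fails at once if the flat offcut is shoved or lifted (moved more than 25 mm) (distance of offcut_b from where it was at the start of the episode above 0.025 m).
It also fails if it takes over 61 s, if anything falls off the work surface, if the arm or the gripper's body presses on something with over 40 N, if the wrist force passes 120 N, or if a joint passes its speed limit or range.

## Working session

There is one attempt and no reset: what is moved stays moved. The work goes in short steps, Python scripts to look and compute and a tool call to move; the robot and the scene stay as the last step left them, time stands still between calls to the robot, and variables do not carry over. Pictures are saved under pics/ and viewed, at most 10 in all, crops included, and the job is handed in when it is done.

Besides the shell and the picture viewer there is one more tool, called after "Request:" as a command line: name --argument value ..., lists and objects as JSON in quotes. drive_tool: Moves the arm, as the interface text tells. Its arguments: {"type":"object","properties":{"steps":{"type":"array"}},"required":["steps"]}

```bash
mkdir -p pics; cat > h.py <<'E'
import numpy as np, cv2
from scipy.spatial.transform import Rotation as R
from plant import monitor, viewer, job, spot_in, masks_of, place_of
def ray(s,rc):
    x=(rc[1]-s['cx'])/s['fx']; y=(rc[0]-s['cy'])/s['fy']
    E=np.array(s['extrinsics']); return E[:3,3],E[:3,:3]@np.array([x,y,1.])
def at_z(s,rc,z):
    o,d=ray(s,rc); return o+d*(z-o[2])/d[2]
def proj(s,p):
    E=np.array(s['extrinsics']); c=E[:3,:3].T@(np.array(p)-E[:3,3])
    return [s['cy']+s['fy']*c[1]/c[2], s['cx']+s['fx']*c[0]/c[2]]
def tri(a,ra,b,rb):
    o1,d1=ray(a,ra);o2,d2=ray(b,rb)
    A=np.stack([d1,-d2],1); t=np.linalg.lstsq(A,o2-o1,rcond=None)[0]
    p,q=o1+d1*t[0],o2+d2*t[1]; return (p+q)/2,np.linalg.norm(p-q)
E
python3 - <<'E'
from h import *
st=monitor.get_state(); print(st['t'],st['position'],st['ee_rot'])
S={}
for c in('scene','top'):
    S[c]=viewer.snapshot(c); cv2.imwrite(f'pics/{c}0.png',S[c]['img'])
    print(c,np.round(S[c]['extrinsics'],3).tolist(),S[c]['fx'])
Z=dict(saw_board=0,stick_center=.098,stick_foot=.018,stick_top=.178,stop_hinge=.083,stop_plate=.127,stop_face=None,pencil=.004,try_square=.009,jar_screws=0,offcut_b=0)
for q,z in Z.items():
    r={c:place_of(q,c) for c in S}
    for c in S:
        for d in r[c][:3]:
            print(q,c,round(d['conf'],2),np.round(d['centre'],1),np.round(at_z(S[c],d['centre'],z),4) if z is not None else '')
    if r['scene'] and r['top']: print('   tri',tri(S['scene'],r['scene'][0]['centre'],S['top'],r['top'][0]['centre']))
print(monitor.get_state()['t'])
E
```

```text
0.0 [ 0.26069606 -0.53977704  0.2302009 ] [-3.06061461e+00 -7.00182048e-01  4.14601543e-04]
scene [[-0.623, -0.553, 0.554, -0.228], [-0.782, 0.434, -0.447, 0.56], [0.007, -0.712, -0.703, 0.976], [0.0, 0.0, 0.0, 1.0]] 515.190687890713
top [[0.122, -0.938, 0.323, 0.002], [-0.992, -0.114, 0.046, -0.044], [-0.006, -0.326, -0.945, 1.499], [0.0, 0.0, 0.0, 1.0]] 511.03574653613515
saw_board scene 0.75 [204.1 309.6] [ 0.5471 -0.0103  0.    ]
saw_board scene 0.49 [198.2 249.3] [0.6649 0.1036 0.    ]
saw_board top 0.64 [184.7 325.8] [0.5635 0.012  0.    ]
   tri (array([0.5454555 , 0.00461064, 0.01822498]), np.float64(0.024793304856953743))
stick_center scene 0.92 [152.7 349. ] [ 0.5573 -0.1516  0.098 ]
stick_center scene 0.49 [127.8 351.3] [ 0.6366 -0.2273  0.098 ]
stick_center top 0.78 [258.1 403.3] [ 0.3357 -0.2318  0.098 ]
stick_center top 0.61 [178.8 380.5] [ 0.5644 -0.149   0.098 ]
stick_center top 0.16 [216.6 425.1] [ 0.464  -0.2853  0.098 ]
   tri (array([ 0.39289437, -0.14645683,  0.18787157]), np.float64(0.2141903044563531))
stick_foot scene 0.7 [174.5 349.4] [ 0.5564 -0.1562  0.018 
[... 1261 characters left out ...]
127  0.009 ]
try_square scene 0.5 [127.9 350.2] [ 0.7259 -0.3041  0.009 ]
try_square top 0.61 [234.4 365. ] [ 0.4155 -0.1243  0.009 ]
try_square top 0.55 [182.4 379.4] [ 0.5878 -0.1533  0.009 ]
   tri (array([ 0.51222124, -0.01736487, -0.02458037]), np.float64(0.2767059294710626))
jar_screws scene 0.91 [278.2 236.6] [0.4594 0.2691 0.    ]
jar_screws top 0.81 [203.8 239.5] [0.4687 0.2699 0.    ]
   tri (array([ 0.46767394,  0.268879  , -0.00662958]), np.float64(0.007342849776404104))
offcut_b scene 0.43 [170.3 401.6] [ 0.4929 -0.2984  0.    ]
offcut_b top 0.74 [216.5 424.8] [ 0.4965 -0.3013  0.    ]
   tri (array([ 0.49741882, -0.30251494, -0.0050274 ]), np.float64(0.0017009796030133591))
1.2
```

View pictures.

View pics/scene0.png

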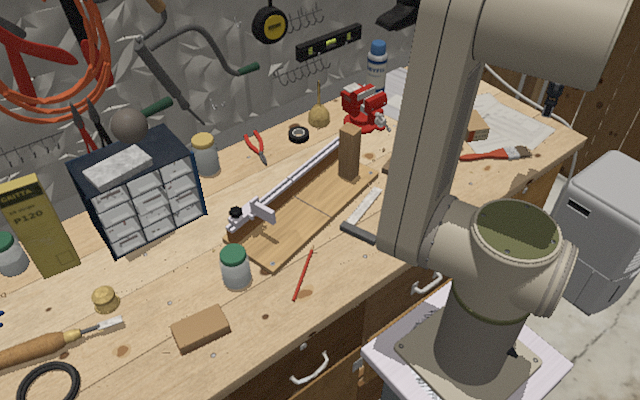

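View pics/top0.png

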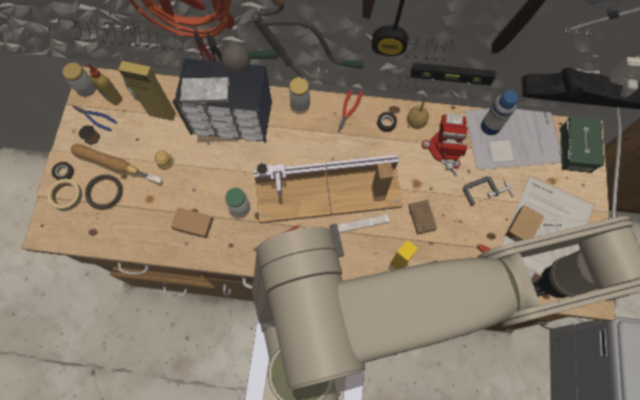

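```bash
python3 - <<'E'
from h import *
a=cv2.imread('pics/top0.png')[140:232,245:445]; b=cv2.imread('pics/scene0.png')[110:280,215:415]
a=cv2.resize(a,None,fx=4,fy=4,interpolation=cv2.INTER_CUBIC); cv2.imwrite('pics/ct.png',a)
b=cv2.resize(b,None,fx=3.4,fy=3.4,interpolation=cv2.INTER_CUBIC); cv2.imwrite('pics/cs.png',b)
E
```

```text
(no output)
```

View pics/ct.png

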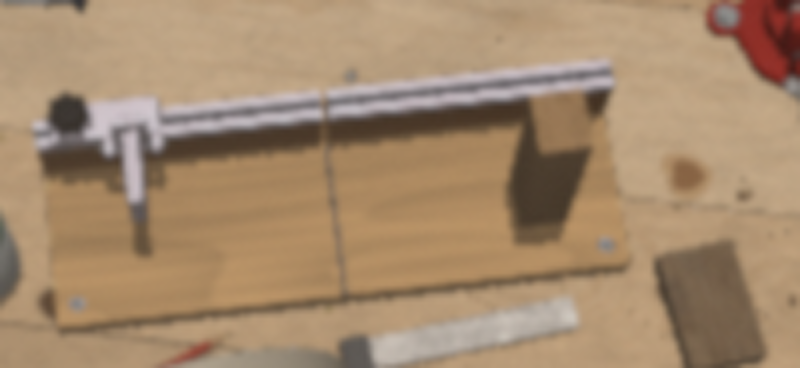

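View pics/cs.png

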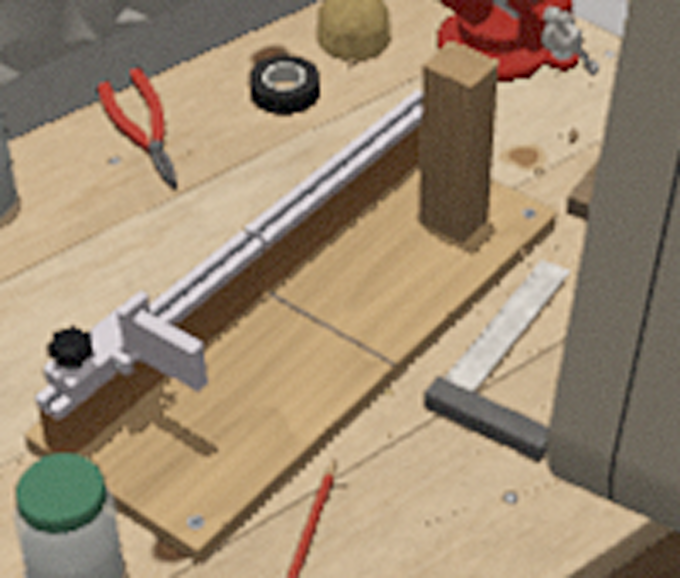

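```bash
python3 - <<'E'
from h import *
from scipy.optimize import least_squares
S={c:viewer.snapshot(c) for c in('scene','top')}
T=lambda x,y:[140+y/4,245+x/4]; C=lambda x,y:[110+y/3.4,215+x/3.4]
obs=[('top',T(60,323),(-.085,.22,.018)),('top',T(630,262),(-.085,-.22,.018)),('top',T(613,88),(.04,-.22,.073)),('top',T(612,62),(.062,-.22,.073)),('top',T(36,126),(.062,.22,.073)),('top',T(344,294),(-.085,0,.018)),
('scene',C(198,550),(-.085,.22,.018)),('scene',C(554,215),(-.085,-.22,.018)),('scene',C(393,362),(-.085,0,.018)),('scene',C(270,293),(.04,0,.018))]
def w(p,l):
    c,s=np.cos(p[2]),np.sin(p[2]); return [p[0]+c*l[0]-s*l[1],p[1]+s*l[0]+c*l[1],l[2]]
f=lambda p:np.concatenate([np.array(proj(S[k],w(p,l)))-o for k,o,l in obs])
r=least_squares(f,[.56,0,.05],loss='soft_l1'); p=r.x
print(p,np.round(f(p).reshape(-1,2),1).tolist())
def loc(q):
    c,s=np.cos(p[2]),np.sin(p[2]); d=np.array(q[:2])-p[:2]; return np.round([c*d[0]+s*d[1],-s*d[0]+c*d[1]],4)
for n,q in dict(hinge=(.5456,.1532),top=(.5643,-.1534),foot=(.5595,-.1565),off=(.497,-.302),jar=(.465,.269)).items(): print(n,loc(q))
# stick: fit to masks; fallback pixels of the top face corners in scene crop
for n,q in dict(L=(424,67),F=(462,90),Rr=(495,66),B=(452,44)).items(): print(n,at_z(S['scene'],C(*q),.178)[:2])
for n,q in dict(a=(530,95),b=(590,95),c=(595,150),d=(540,155)).items(): print(n,at_z(S['top'],T(*q),.178)[:2])
print('foot front corner',at_z(S['scene'],C(460,245),.018)[:2],at_z(S['scene'],C(420,220),.018)[:2],at_z(S['scene'],C(490,222),.018)[:2])
print('plate',[at_z(S['top'],T(*q),.127) for q in((120,118),(145,118),(128,205),(143,205))])
st=monitor.get_state();print(st['t'],R.from_rotvec(st['ee_rot']).as_matrix().round(3).tolist())
E
```

```text
[0.54606306 0.0040392  0.23675409] [[1.6, -1.2], [0.8, 0.3], [-0.4, 0.3], [-0.5, -0.6], [-0.9, -1.0], [0.8, 0.1], [-0.6, -0.2], [-1.8, 1.1], [0.1, 0.5], [-0.9, -0.7]]
hinge [0.0345 0.1451]
top [-0.0192 -0.1573]
foot [-0.0246 -0.1592]
off [-0.1195 -0.286 ]
jar [-0.0167  0.2766]
L [ 0.56985956 -0.12722702]
F [ 0.53119365 -0.13156364]
Rr [ 0.5380599  -0.16989475]
B [ 0.5788421  -0.16226029]
a [ 0.57636177 -0.13095974]
b [ 0.58138013 -0.17261196]
c [ 0.54056224 -0.17916994]
d [ 0.53229134 -0.14166064]
foot front corner [ 0.53145477 -0.13821624] [ 0.57431679 -0.13195366] [ 0.53728592 -0.17525683]
plate [array([0.54500069, 0.15904194, 0.127     ]), array([0.54717117, 0.14103915, 0.127     ]), array([0.479346  , 0.14330888, 0.127     ]), array([0.48063217, 0.13266739, 0.127     ])]
1.3 [[0.901, 0.435, -0.0], [0.435, -0.901, -0.0], [-0.0, 0.0, -1.0]]
```

Four bodies could be taken for the stick:
- the upright brown bar on the board, at scene (153,349) and top (179,381)
- the upright yellow one at top (258,403)
- the flat dark offcut at top (216,425)
- the brown block at top (222,192)

I chose the brown upright bar on the board, and the crops confirm it. The board fit is centre (0.546, 0.004) with yaw 0.237.

Next I turn the tool to the board's axes, with the fingers shut, and fly to the right of the stick.

Request:
drive_tool --steps '[[[0,0,0,0,0,0.034,1],[0,0,0,0,0,0.034,1],[0.105,-0.069,0,0,0,0,1],[0.105,-0.069,0,0,0,0,1],[0.105,-0.069,0,0,0,0,1]]]'

```text
t: 1.72
position: [0.3385, -0.4571, 0.2312]
ee_rot: [-3.12, -0.367, -0.0]
ft_force: [1.2, -0.5, 0.8]
opening: 0.0253
finger_force: 0.0
```

Request:
drive_tool --steps '[[[0.105,-0.069,0,0,0,0,1],[0.105,-0.069,0,0,0,0,1],[0.105,-0.069,0,0,0,0,1],[0.105,-0.069,0,0,0,0,1],[0.105,-0.069,0,0,0,0,1]]]'

```text
t: 2.13
position: [0.4682, -0.3188, 0.2315]
ee_rot: [3.119, 0.37, 0.001]
ft_force: [1.1, -1.5, 0.0]
opening: 0.0001
finger_force: 0.0
```

```bash
cat >> h.py <<'E'
P=[.5461,.0040,.2368]
def toB(q):
    c,s=np.cos(P[2]),np.sin(P[2]); d=np.array(q[:2])-P[:2]; return np.array([c*d[0]+s*d[1],-s*d[0]+c*d[1],q[2]])
def where():
    st=monitor.get_state(); M=R.from_rotvec(st['ee_rot']).as_matrix()
    print('t',round(st['t'],2),'B',toB(st['position']).round(4),'yawerr',round(np.arctan2(M[1,0],M[0,0])-P[2],3),'open',round(st['opening'],3),'F',np.round(st['ft_force'],1))
E
python3 -c "
from h import *
where()"
```

```text
t 2.13 B [-0.1515 -0.2955  0.2315] yawerr -0.001 open 0.0 F [ 1.1 -1.5  0. ]
```

Request:
drive_tool --steps '[[[0.104,-0.063,0,0,0,0,1],[0.104,-0.063,0,0,0,0,1],[0.104,-0.063,0,0,0,0,1],[0.104,-0.06,0,0,0,0,1],[0,0,0,0,0,0,1]]]'

```text
t: 2.55
position: [0.5746, -0.2134, 0.2312]
ee_rot: [-3.117, -0.377, -0.003]
ft_force: [0.4, -0.8, 0.7]
opening: -0.0003
finger_force: 0.0
```

Request:
drive_tool --steps '[[[0,0,0.13,0,0,0,1],[0,0,0.13,0,0,0,1],[0,0,0,0,0,0,1]]]'

```text
t: 2.8
position: [0.5664, -0.2161, 0.1444]
ee_rot: [-3.113, -0.37, 0.017]
ft_force: [-2.3, 0.3, -2.9]
opening: -0.0004
finger_force: 0.0
```

```bash
python3 - <<'E'
from h import *
where()
s=viewer.snapshot('scene'); cv2.imwrite('pics/s1.png',cv2.resize(s['img'][80:230,215:415],None,fx=3,fy=3))
t=viewer.snapshot('top')
for q in('stick_top','stick_foot'):
  a=place_of(q,'scene')[:2];b=place_of(q,'top')[:3]
  for i in a:
    for j in b:
      p,e=tri(s,i['centre'],t,j['centre']); print(q,toB(p).round(4),round(e,4),round(i['conf'],2),round(j['conf'],2))
E
```

```text
t 2.8 B [-0.0319 -0.2188  0.1444] yawerr -0.0 open -0.0 F [-2.3  0.3 -2.9]
stick_top [-0.1718 -0.1118  0.2523] 0.2033 0.76 0.62
stick_foot [-0.1761 -0.1144  0.1018] 0.2006 0.64 0.89
```

View pics/s1.png

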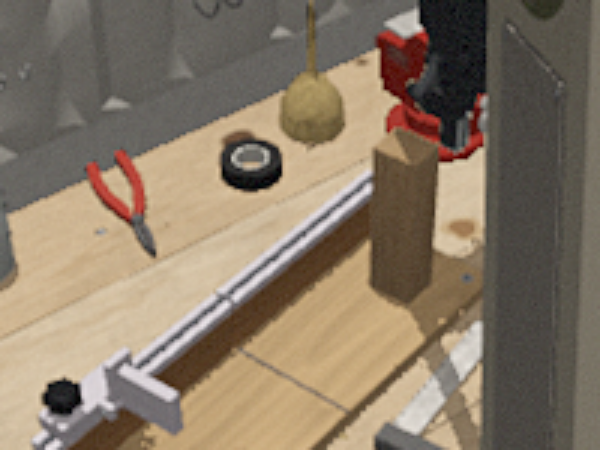

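Request:
drive_tool --steps '[[[0.012,-0.04,0,0,0,0,1],[0,-0.04,0,0,0,0,1],[0,-0.04,0,0,0,0,1],[0,-0.03,0,0,0,0,1],[0,-0.03,0,0,0,0,1]]]'

```text
t: 3.52
position: [0.5616, -0.1636, 0.1535]
ee_rot: [-3.12, -0.372, -0.0]
ft_force: [-0.2, -0.1, 0.8]
opening: 0.0
finger_force: 0.0
```

Request:
drive_tool --steps '[[[0,-0.03,0,0,0,0,1],[0,-0.03,0,0,0,0,1],[0,-0.03,0,0,0,0,1],[0,0,0,0,0,0,1]]]'

```text
t: 3.85
position: [0.5552, -0.1371, 0.1532]
ee_rot: [-3.119, -0.372, 0.0]
ft_force: [0.0, -0.5, 0.2]
opening: -0.0
finger_force: 0.0
```

```bash
python3 - <<'E'
from h import *
where()
s=viewer.snapshot('scene'); cv2.imwrite('pics/s2.png',cv2.resize(s['img'][80:280,215:415],None,fx=2.9,fy=2.9))
t=viewer.snapshot('top')
for q,z in(('stick_top',.037),('stick_center',.037),('stick_foot',.037)):
  for c,x in(('scene',s),('top',t)):
    for i in place_of(q,c)[:2]: print(q,c,round(i['conf'],2),toB(at_z(x,i['centre'],z)).round(4))
E
```

```text
t 3.85 B [-0.0243 -0.1393  0.1532] yawerr 0.001 open -0.0 F [ 0.  -0.5  0.2]
stick_top scene 0.88 [ 0.0613 -0.1748  0.037 ]
stick_top scene 0.38 [-0.149   0.1811  0.037 ]
stick_top top 0.64 [-0.2141 -0.2025  0.037 ]
stick_center scene 0.96 [ 0.0154 -0.1538  0.037 ]
stick_center top 0.93 [-0.2355 -0.1873  0.037 ]
stick_foot scene 0.59 [-0.0298 -0.1487  0.037 ]
stick_foot scene 0.19 [0.0597 0.1151 0.037 ]
stick_foot top 0.78 [-0.2528 -0.1797  0.037 ]
stick_foot top 0.47 [-0.1317  0.1694  0.037 ]
```

View pics/s2.png

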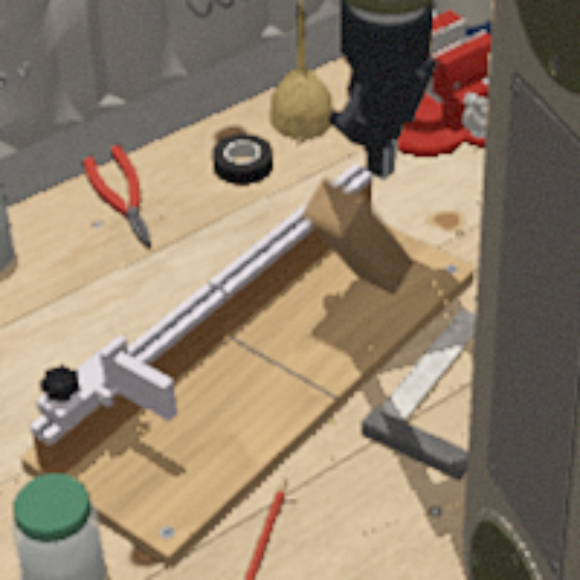

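The stick is falling to the left, with its top near crop (335,200). I'm raising the tool and moving over to behind the stop.

Request:
drive_tool --steps '[[[0,0,-0.13,0,0,0,1],[0.045,-0.116,0,0,0,0,1],[0.045,-0.116,0,0,0,0,1],[0.045,-0.116,0,0,0,0,1],[0.045,-0.116,0,0,0,0,1]]]'

```text
t: 4.67
position: [0.5757, 0.01, 0.1927]
ee_rot: [3.12, 0.368, 0.001]
ft_force: [0.3, 0.6, 0.2]
opening: -0.0
finger_force: 0.0
```

Request:
drive_tool --steps '[[[0.045,-0.116,0,0,0,0,1],[0.045,-0.116,0,0,0,0,1],[0.045,-0.116,0,0,0,0,1],[0.045,-0.116,0,0,0,0,1],[0,0,0,0,0,0,1]]]'

```text
t: 5.08
position: [0.5954, 0.1633, 0.1922]
ee_rot: [-3.116, -0.377, -0.001]
ft_force: [0.2, -0.6, 0.6]
opening: 0.0001
finger_force: 0.0
```

```bash
python3 - <<'E'
from h import *
where()
s=viewer.snapshot('scene');t=viewer.snapshot('top')
cv2.imwrite('pics/t3.png',np.vstack([cv2.resize(t['img'][140:225,245:415],None,fx=3.4,fy=3.4),cv2.resize(s['img'][140:225,215:385],None,fx=3.4,fy=3.4)]))
for q,z in(('stick_top',.037),('stick_center',.037),('stick_foot',.037),('stop_hinge',.083),('stop_plate',.127),('stop_face',.09)):
  for c,x in(('scene',s),('top',t)):
    for i in place_of(q,c)[:2]: print(q,c,round(i['conf'],2),toB(at_z(x,i['centre'],z)).round(4))
E
```

```text
t 5.08 B [0.0853 0.1433 0.1922] yawerr 0.004 open 0.0 F [ 0.2 -0.6  0.6]
stick_top scene 0.91 [-0.0295  0.0353  0.037 ]
stick_top scene 0.32 [0.118  0.0846 0.037 ]
stick_top top 0.88 [-0.2158 -0.2013  0.037 ]
stick_top top 0.69 [-0.0322  0.0333  0.037 ]
stick_center scene 0.7 [-0.0339 -0.0503  0.037 ]
stick_center top 0.7 [-0.0117 -0.0501  0.037 ]
stick_center top 0.58 [-0.2441 -0.1894  0.037 ]
stick_foot scene 0.94 [-0.0325 -0.1373  0.037 ]
stick_foot top 0.81 [-0.0258 -0.1287  0.037 ]
stick_foot top 0.75 [-0.2571 -0.1813  0.037 ]
stop_hinge scene 0.84 [0.0223 0.1442 0.083 ]
stop_plate scene 0.61 [0.0394 0.1489 0.127 ]
```

View pics/t3.png

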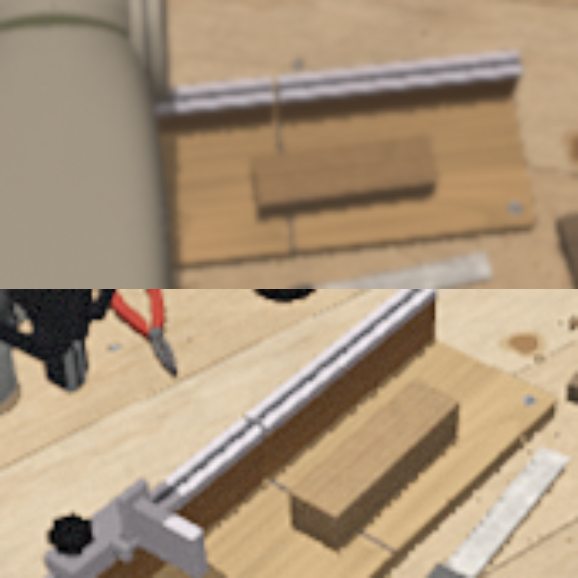

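The stick lies at board (-0.03, -0.05), level with the fence line and short of the stop. The tool is behind the stop, so I lower it.

Request:
drive_tool --steps '[[[0,0,0.1,0,0,0,1],[0,0,0.1,0,0,0,1],[0,0,0.08,0,0,0,1],[0,0,0,0,0,0,1],[0,0,0,0,0,0,1]]]'

```text
t: 6.2
position: [0.594, 0.1568, 0.1068]
ee_rot: [3.12, 0.37, -0.006]
ft_force: [0.0, -0.8, 0.3]
opening: -0.0002
finger_force: 0.0
```

Request:
drive_tool --steps '[[[-0.035,0,0,0,0,0,1],[-0.035,0,0,0,0,0,1],[-0.035,0,0,0,0,0,1],[-0.035,0,0,0,0,0,1],[-0.035,0,0,0,0,0,1]]]'

```text
t: 6.62
position: [0.5465, 0.1451, 0.1119]
ee_rot: [-3.119, -0.37, -0.01]
ft_force: [2.7, 0.4, -1.5]
opening: 0.0001
finger_force: 1.0
```

```bash
python3 -c "
from h import *
where()"
```

```text
t 6.62 B [0.0335 0.1371 0.1119] yawerr -0.001 open 0.0 F [ 2.7  0.4 -1.5]
```

Request:
drive_tool --steps '[[[-0.035,-0.01,0,0,0,0,1],[-0.035,-0.01,0.01,0,0,0,1],[-0.03,0,0.02,0,0,0,1],[-0.02,0,0.03,0,0,0,1],[0,0,0.03,0,0,0,1]]]'

```text
t: 7.03
position: [0.5096, 0.1425, 0.0852]
ee_rot: [-3.119, -0.37, -0.008]
ft_force: [-48.4, -10.2, 130.6]
opening: 0.0006
finger_force: 66.7
```

```bash
python3 -c "
from h import *
where()"
```

```text
t 7.03 B [-0.003   0.1432  0.0852] yawerr -0.0 open 0.001 F [-48.4 -10.2 130.6]
```

The force jumped: the stop hit its end stop while I was still commanding down. I'm backing off straight up at once.

Request:
drive_tool --steps '[[[0,0,-0.06,0,0,0,1],[0,0,-0.1,0,0,0,1],[0,0,-0.1,0,0,0,1],[0,0,0,0,0,0,1]]]'

```text
t: 7.37
position: [0.5122, 0.1429, 0.1668]
ee_rot: [-3.119, -0.37, -0.017]
ft_force: [2.0, 0.6, 1.4]
opening: 0.0
finger_force: 0.0
```

```bash
python3 - <<'E'
from h import *
where()
s=viewer.snapshot('scene')
cv2.imwrite('pics/s4.png',cv2.resize(s['img'][140:280,215:385],None,fx=3.5,fy=3.5))
for q,z in(('stick_center',.037),('stop_hinge',.083),('stop_plate',.083),('stop_face',.045)):
    for i in place_of(q,'scene')[:1]: print(q,round(i['conf'],2),toB(at_z(s,i['centre'],z)).round(4))
print({k:v for k,v in monitor.get_state().items() if k not in('joint_pos','qd')})
E
```

```text
t 7.37 B [-0.0004  0.1429  0.1668] yawerr -0.001 open 0.0 F [2.  0.6 1.4]
stick_center 0.81 [-0.2353 -0.2229  0.037 ]
stop_hinge 0.78 [0.024  0.1417 0.083 ]
stop_plate 0.72 [-0.0114  0.1471  0.083 ]
stop_face 0.93 [0.0176 0.15   0.045 ]
{'t': 7.6167, 'joint_efforts': array([-3.67623943e-03, -4.85774195e+01, -4.95721185e+01, -5.65673799e-04,
       -3.12107115e-02, -2.95399195e-04]), 'position': array([0.50728221, 0.14196582, 0.15797729]), 'ee_rot': array([ 3.11960136,  0.36990903, -0.00332246]), 'ft_force': array([ 0.01850332,  0.16525175, -0.31607254]), 'moment': array([ 0.00911662,  0.02182683, -0.00297197]), 'finger_force': 0.0, 'opening': -5.2484684325045355e-05}
```

View pics/s4.png

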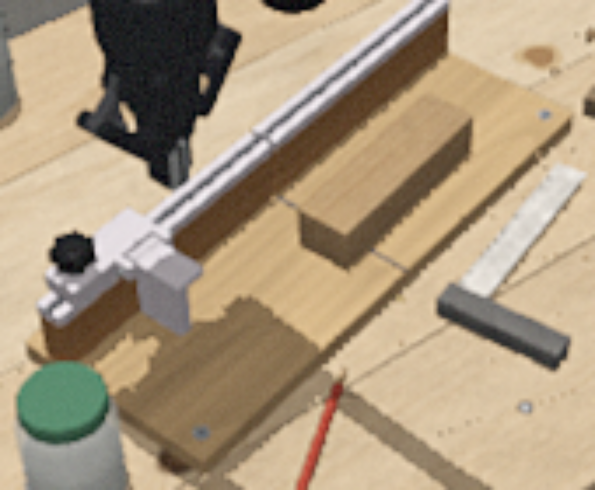

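The stop is down, with its plate at crop (175,275). Next I open the fingers and go in front of the stick.

Request:
drive_tool --steps '[[[-0.045,0.106,0,0,0,0,-1],[-0.045,0.106,0,0,0,0,-1],[-0.045,0.106,0,0,0,0,-1],[-0.045,0.106,0,0,0,0,-1],[-0.045,0.106,0,0,0,0,-1]]]'

```text
t: 8.03
position: [0.4781, -0.0294, 0.1577]
ee_rot: [-3.119, -0.371, 0.004]
ft_force: [0.7, -0.4, -0.3]
opening: 0.0607
finger_force: 0.0
```

Request:
drive_tool --steps '[[[-0.045,0.106,0,0,0,0,-1],[0,0,0.12,0,0,0,-1],[0,0,0.12,0,0,0,-1],[0,0,0.12,0,0,0,-1],[0,0,0,0,0,0,-1]]]'

```text
t: 8.45
position: [0.4668, -0.0611, 0.0426]
ee_rot: [-3.115, -0.368, 0.021]
ft_force: [-1.5, 0.3, -1.5]
opening: 0.0852
finger_force: 0.0
```

```bash
python3 - <<'E'
from h import *
where()
s=viewer.snapshot('scene');t=viewer.snapshot('top')
for q in('stick_top','stick_center','stick_foot'):
  for c,x in(('scene',s),('top',t)):
    for i in place_of(q,c)[:2]: print(q,c,round(i['conf'],2),toB(at_z(x,i['centre'],.037)).round(4))
where()
E
```

```text
t 8.45 B [-0.0924 -0.0447  0.0426] yawerr -0.002 open 0.085 F [-1.5  0.3 -1.5]
stick_top scene 0.77 [-0.0294  0.0309  0.037 ]
stick_top top 0.6 [-0.2213 -0.2051  0.037 ]
stick_top top 0.58 [-0.0166  0.0306  0.037 ]
stick_center scene 0.74 [-0.0303 -0.0489  0.037 ]
stick_center top 0.81 [-0.2361 -0.1922  0.037 ]
stick_center top 0.64 [-0.0237 -0.0553  0.037 ]
stick_foot scene 0.78 [-0.0182 -0.1364  0.037 ]
stick_foot top 0.81 [-0.2589 -0.174   0.037 ]
stick_foot top 0.53 [0.0028 0.0037 0.037 ]
t 8.85 B [-0.0842 -0.0481  0.0534] yawerr -0.0 open 0.085 F [ 0.5 -0.2  0. ]
```

Request:
drive_tool --steps '[[[0,0,0.05,0,0,0,-1],[0,0,0.05,0,0,0,-1],[0,0,0,0,0,0,-1],[0.04,0,0,0,0,0,-1],[0.04,0,0,0,0,0,-1]]]'

```text
t: 9.27
position: [0.4975, -0.0567, 0.0222]
ee_rot: [3.12, 0.37, 0.001]
ft_force: [0.7, -0.5, 0.7]
opening: 0.0856
finger_force: 0.0
```

Request:
drive_tool --steps '[[[0.035,0,0,0,0,0,-1],[0.035,0,0,0,0,0,-1],[0.02,0,0,0,0,0,-1],[0.01,0,0,0,0,0,-1],[0.0,0,0,0,0,0,-1]]]'

```text
t: 9.68
position: [0.5272, -0.0496, 0.0221]
ee_rot: [3.119, 0.371, 0.002]
ft_force: [0.1, 0.5, 0.2]
opening: 0.0851
finger_force: 0.0
```

```bash
python3 -c "
from h import *
where()"
```

```text
t 9.68 B [-0.031  -0.0477  0.0221] yawerr -0.0 open 0.085 F [0.1 0.5 0.2]
```

Request:
drive_tool --steps '[[[0.015,0,0,0,0,0,-1],[0.012,0,0,0,0,0,-1],[0.008,0,0,0,0,0,-1],[0.003,0,0,0,0,0,-1]]]'

```text
t: 10.02
position: [0.5377, -0.047, 0.0213]
ee_rot: [-3.12, -0.37, -0.0]
ft_force: [-1.8, -0.3, 1.3]
opening: 0.0853
finger_force: 0.7
```

```bash
cat > look.py <<'E'
from h import *
where()
s=viewer.snapshot('scene');t=viewer.snapshot('top')
for q in('stick_top','stick_center','stick_foot'):
  for c,x in(('scene',s),('top',t)):
    for i in place_of(q,c)[:2]:
      b=toB(at_z(x,i['centre'],.037))
      if b[0]>-.1: print(q,c,round(i['conf'],2),b.round(4))
where()
E
python3 look.py
```

```text
t 10.02 B [-0.0202 -0.0476  0.0213] yawerr -0.001 open 0.085 F [-1.8 -0.3  1.3]
stick_top scene 0.97 [0.0083 0.0366 0.037 ]
stick_center scene 0.93 [ 0.0089 -0.0377  0.037 ]
stick_center scene 0.56 [-0.0452  0.2905  0.037 ]
stick_foot scene 0.59 [ 0.0096 -0.1269  0.037 ]
stick_foot top 0.46 [ 0.0191 -0.136   0.037 ]
t 10.42 B [-0.0204 -0.0476  0.0213] yawerr -0.001 open 0.086 F [0.3 0.3 0.7]
```

Request:
drive_tool --steps '[[[0.008,0,0,0,0,0,-1],[0.007,0,0,0,0,0,-1],[0.003,0,0,0,0,0,-1]]]'

```text
t: 10.67
position: [0.5427, -0.0457, 0.0212]
ee_rot: [-3.12, -0.37, 0.001]
ft_force: [-4.0, -2.2, 1.8]
opening: 0.0851
finger_force: 2.0
```

Request:
drive_tool --steps '[[[0.007,0,0,0,0,0,-1],[0,0,0,0,0,0,-1]]]'

```text
t: 10.83
position: [0.5426, -0.0457, 0.021]
ee_rot: [3.12, 0.37, -0.008]
ft_force: [-12.4, -2.2, 9.1]
opening: 0.0855
finger_force: 6.6
```

```bash
python3 -c "
from h import *
where()"
```

```text
t 10.83 B [-0.015  -0.0475  0.021 ] yawerr -0.001 open 0.086 F [-12.4  -2.2   9.1]
```

Request:
drive_tool --steps '[[[-0.04,0,0,0,0,0,-1],[-0.03,0,0,0,0,0,-1],[0,0,-0.13,0,0,0,-1],[0,0,-0.13,0,0,0,-1],[0.042,0.107,0,0,0,0,1]]]'

```text
t: 11.25
position: [0.5473, -0.0762, 0.1086]
ee_rot: [3.117, 0.374, 0.018]
ft_force: [3.0, 0.4, 2.8]
opening: 0.0756
finger_force: 0.0
```

Request:
drive_tool --steps '[[[0.042,0.107,0,0,0,0,1],[0.042,0.107,0,0,0,0,1],[0.042,0.107,0,0,0,0,1],[0,0,0,0,0,0,1],[0,0,0,0,0,0,1]]]'

```text
t: 11.67
position: [0.6035, -0.1647, 0.0987]
ee_rot: [-3.12, -0.367, 0.001]
ft_force: [-0.6, 0.6, -0.5]
opening: 0.0121
finger_force: 0.0
```

```bash
python3 look.py
```

```text
t 11.67 B [ 0.0163 -0.1775  0.0987] yawerr -0.003 open 0.012 F [-0.6  0.6 -0.5]
stick_top scene 0.73 [0.0144 0.0271 0.037 ]
stick_top top 0.41 [0.0236 0.0293 0.037 ]
stick_center scene 0.95 [ 0.016  -0.0474  0.037 ]
stick_foot scene 0.83 [ 0.0113 -0.1373  0.037 ]
t 12.07 B [ 0.0165 -0.1752  0.0996] yawerr 0.0 open -0.0 F [-0.8 -0.5 -0.9]
```

Request:
drive_tool --steps '[[[0,0,0.08,0,0,0,1],[0,0,0.08,0,0,0,1],[0,0,0.055,0,0,0,1],[0,0,0,0,0,0,1],[0,0,0,0,0,0,1]]]'

```text
t: 12.48
position: [0.6023, -0.1626, 0.034]
ee_rot: [-3.119, -0.371, 0.004]
ft_force: [0.4, 1.1, -0.3]
opening: 0.0001
finger_force: 0.0
```

Request:
drive_tool --steps '[[[0,-0.04,0,0,0,0,1],[0,-0.04,0,0,0,0,1],[0,-0.04,0,0,0,0,1],[0,-0.04,0,0,0,0,1],[0,-0.04,0,0,0,0,1]]]'

```text
t: 12.9
position: [0.5897, -0.1035, 0.0359]
ee_rot: [3.119, 0.371, 0.003]
ft_force: [1.1, -1.5, 1.2]
opening: 0.0001
finger_force: 0.7
```

Request:
drive_tool --steps '[[[0,-0.04,0,0,0,0,1],[0,-0.04,0,0,0,0,1],[0,-0.04,0,0,0,0,1],[0,-0.03,0,0,0,0,1],[0,-0.01,0,0,0,0,1]]]'

```text
t: 13.32
position: [0.5775, -0.0565, 0.0346]
ee_rot: [-3.119, -0.372, 0.001]
ft_force: [-0.4, -1.7, 0.8]
opening: 0.0001
finger_force: 0.6
```

```bash
python3 look.py
```

```text
t 13.32 B [ 0.0164 -0.0661  0.0346] yawerr 0.001 open 0.0 F [-0.4 -1.7  0.8]
stick_top scene 0.79 [0.0163 0.1111 0.037 ]
stick_top top 0.45 [0.018 0.114 0.037]
stick_center scene 0.61 [0.0095 0.0241 0.037 ]
stick_foot scene 0.59 [ 0.0066 -0.0475  0.037 ]
t 13.72 B [ 0.0164 -0.0684  0.0346] yawerr -0.001 open 0.0 F [-0.8 -0.6  0.5]
```

Request:
drive_tool --steps '[[[0,-0.03,0,0,0,0,1],[0,-0.025,0,0,0,0,1],[0,-0.015,0,0,0,0,1],[0,0,0,0,0,0,1]]]'

```text
t: 14.05
position: [0.5729, -0.0365, 0.0348]
ee_rot: [-3.119, -0.372, 0.0]
ft_force: [0.2, -0.1, 1.3]
opening: -0.0005
finger_force: 0.0
```

Request:
drive_tool --steps '[[[0,-0.008,0,0,0,0,1],[0,-0.008,0,0,0,0,1],[0,0,0,0,0,0,1]]]'

```text
t: 14.3
position: [0.5719, -0.0327, 0.0348]
ee_rot: [-3.119, -0.37, 0.0]
ft_force: [-0.3, -0.2, -0.3]
opening: -0.0004
finger_force: 0.0
```

```bash
python3 look.py
```

```text
t 14.3 B [ 0.0165 -0.0417  0.0348] yawerr -0.0 open -0.0 F [-0.3 -0.2 -0.3]
stick_top scene 0.82 [0.0199 0.1345 0.037 ]
stick_top top 0.42 [0.0225 0.1409 0.037 ]
stick_center scene 0.68 [0.0087 0.0642 0.037 ]
stick_foot scene 0.6 [ 0.0181 -0.031   0.037 ]
t 14.7 B [ 0.0165 -0.0423  0.0348] yawerr -0.001 open -0.0 F [0.  0.2 0.1]
```

Request:
drive_tool --steps '[[[0,-0.007,0,0,0,0,1],[0,-0.007,0,0,0,0,1],[0,0,0,0,0,0,1]]]'

```text
t: 14.95
position: [0.571, -0.0287, 0.0348]
ee_rot: [-3.12, -0.37, 0.0]
ft_force: [0.3, -0.3, 0.1]
opening: 0.0
finger_force: 0.0
```

Request:
drive_tool --steps '[[[0,-0.005,0,0,0,0,1],[0,0,0,0,0,0,1]]]'

```text
t: 15.12
position: [0.5707, -0.0273, 0.0348]
ee_rot: [-3.12, -0.37, -0.0]
ft_force: [-0.7, 0.1, 0.5]
opening: -0.0
finger_force: 0.0
```

Request:
drive_tool --steps '[[[0,-0.007,0,0,0,0,1],[0,0,0,0,0,0,1]]]'

```text
t: 15.28
position: [0.5702, -0.0253, 0.0348]
ee_rot: [-3.12, -0.37, 0.0]
ft_force: [0.4, -0.8, -1.1]
opening: 0.0
finger_force: 0.0
```

Request:
drive_tool --steps '[[[0,-0.007,0,0,0,0,1],[0,0,0,0,0,0,1]]]'

```text
t: 15.45
position: [0.5704, -0.0248, 0.0352]
ee_rot: [3.117, 0.37, 0.002]
ft_force: [1.7, -5.6, 1.0]
opening: 0.0001
finger_force: 3.7
```

```bash
python3 - <<'E'
exec(open('look.py').read())
cv2.imwrite('pics/s5.png',cv2.resize(s['img'][130:250,235:365],None,fx=4.6,fy=4.6,interpolation=cv2.INTER_CUBIC))
E
```

```text
t 15.45 B [ 0.0169 -0.0337  0.0352] yawerr -0.001 open 0.0 F [ 1.7 -5.6  1. ]
stick_top scene 0.73 [1.000e-04 1.495e-01 3.700e-02]
stick_top top 0.62 [0.0323 0.1462 0.037 ]
stick_center scene 0.94 [0.0117 0.0584 0.037 ]
stick_foot scene 0.63 [ 0.0152 -0.0255  0.037 ]
t 15.85 B [ 0.0168 -0.0337  0.0351] yawerr -0.001 open 0.0 F [ 1.4 -7.  -0.3]
```

View pics/s5.png

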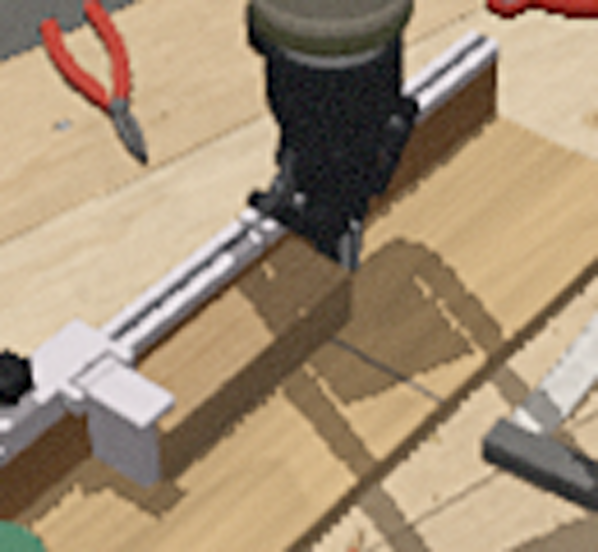

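The stick is butted against the stop, with a steady 7 N. I'm backing off, then pressing it square to the fence once more from the front.

Request:
drive_tool --steps '[[[0,0.04,0,0,0,0,1],[0,0.06,0,0,0,0,1],[0,0,-0.12,0,0,0,1],[0,0,-0.13,0,0,0,1],[-0.064,-0.095,0,0,0,0,-1]]]'

```text
t: 16.27
position: [0.5595, -0.0337, 0.1193]
ee_rot: [3.115, 0.365, 0.023]
ft_force: [2.4, -0.1, 2.0]
opening: 0.0111
finger_force: 0.0
```

Request:
drive_tool --steps '[[[-0.064,-0.095,0,0,0,0,-1],[-0.064,-0.095,0,0,0,0,-1],[-0.075,-0.095,0,0,0,0,-1],[0,0,0,0,0,0,-1],[0,0,0,0,0,0,-1]]]'

```text
t: 16.68
position: [0.4709, 0.0402, 0.1095]
ee_rot: [-3.119, -0.373, 0.001]
ft_force: [0.4, -0.3, 0.4]
opening: 0.0725
finger_force: 0.0
```

```bash
python3 look.py
```

```text
t 16.68 B [-0.0646  0.0529  0.1095] yawerr 0.001 open 0.073 F [ 0.4 -0.3  0.4]
stick_top scene 0.87 [0.0077 0.143  0.037 ]
stick_top top 0.66 [0.0281 0.1435 0.037 ]
stick_center scene 0.89 [0.0126 0.0686 0.037 ]
stick_center top 0.52 [0.0252 0.0653 0.037 ]
stick_foot scene 0.81 [ 0.0207 -0.0309  0.037 ]
stick_foot scene 0.32 [0.0143 0.0636 0.037 ]
t 17.08 B [-0.0632  0.0512  0.1098] yawerr -0.001 open 0.085 F [ 0.2  0.  -0.2]
```

Request:
drive_tool --steps '[[[0,0,0.11,0,0,0,-1],[0,0,0.1,0,0,0,-1],[0,0,0.05,0,0,0,-1],[0,0,0.03,0,0,0,-1],[0,0,0,0,0,0,-1]]]'

```text
t: 17.5
position: [0.4705, 0.0393, 0.0206]
ee_rot: [-3.119, -0.369, 0.007]
ft_force: [-0.6, -0.2, 0.1]
opening: 0.0854
finger_force: 0.0
```

Request:
drive_tool --steps '[[[0.05,0,0,0,0,0,-1],[0.05,0,0,0,0,0,-1],[0.03,0,0,0,0,0,-1],[0.012,0,0,0,0,0,-1],[0,0,0,0,0,0,-1]]]'

```text
t: 17.92
position: [0.515, 0.0495, 0.0238]
ee_rot: [3.119, 0.37, 0.003]
ft_force: [0.1, 0.3, 0.5]
opening: 0.0852
finger_force: 0.0
```

Request:
drive_tool --steps '[[[0.008,0,0,0,0,0,-1],[0.006,0,0,0,0,0,-1],[0,0,0,0,0,0,-1]]]'

```text
t: 18.17
position: [0.5176, 0.0503, 0.0229]
ee_rot: [3.12, 0.37, -0.0]
ft_force: [0.9, -0.8, 0.6]
opening: 0.0856
finger_force: 0.0
```

```bash
python3 -c "
from h import *
where()"
```

```text
t 18.17 B [-0.0168  0.0517  0.0229] yawerr -0.001 open 0.086 F [ 0.9 -0.8  0.6]
```

Earlier contact at the fence came at a tool x of about -0.0155. A little more.

Request:
drive_tool --steps '[[[0.006,0,0,0,0,0,-1],[0,0,0,0,0,0,-1]]]'

```text
t: 18.33
position: [0.5194, 0.0508, 0.0228]
ee_rot: [-3.12, -0.37, 0.0]
ft_force: [-0.3, -0.1, -0.9]
opening: 0.0853
finger_force: 0.2
```

Request:
drive_tool --steps '[[[0.005,0,0,0,0,0,-1],[0,0,0,0,0,0,-1]]]'

```text
t: 18.5
position: [0.5194, 0.0508, 0.0225]
ee_rot: [3.12, 0.37, -0.005]
ft_force: [-8.1, -1.2, 5.6]
opening: 0.0853
finger_force: 4.0
```

```bash
python3 -c "
from h import *
where()"
```

```text
t 18.5 B [-0.0149  0.0518  0.0225] yawerr -0.001 open 0.085 F [-8.1 -1.2  5.6]
```

Request:
drive_tool --steps '[[[-0.04,0,0,0,0,0,-1],[-0.08,0,0,0,0,0,-1],[-0.05,0,-0.1,0,0,0,-1],[0,0,-0.13,0,0,0,-1],[0,0,-0.13,0,0,0,-1]]]'

```text
t: 18.92
position: [0.4688, 0.0391, 0.1305]
ee_rot: [-3.119, -0.37, 0.006]
ft_force: [1.9, 0.3, 0.6]
opening: 0.0856
finger_force: 0.0
```

Request:
drive_tool --steps '[[[0,0.12,-0.06,0,0,0,-1],[0,0.13,0,0,0,0,-1],[0,0.13,0,0,0,0,-1],[0,0.13,0,0,0,0,-1],[0,0.13,0,0,0,0,-1]]]'

```text
t: 19.33
position: [0.5165, -0.1493, 0.1492]
ee_rot: [3.119, 0.371, 0.001]
ft_force: [1.7, -0.2, -0.4]
opening: 0.0855
finger_force: 0.0
```

Request:
drive_tool --steps '[[[0,0.13,0,0,0,0,-1],[0,0.13,0,0,0,0,-1],[0,0.13,0,0,0,0,-1],[0,0,0,0,0,0,-1],[0,0,0,0,0,0,-1]]]'

```text
t: 19.75
position: [0.5433, -0.2632, 0.1481]
ee_rot: [-3.12, -0.365, 0.001]
ft_force: [-0.1, 0.6, -0.8]
opening: 0.0853
finger_force: 0.0
```

```bash
python3 - <<'E'
exec(open('look.py').read())
for q,z in(('pencil',.004),('jar_screws',0),('offcut_b',0),('try_square',.009),('stop_hinge',.083),('stop_plate',.083)):
  for c,x in(('scene',s),('top',t)):
    for i in place_of(q,c)[:2]: print(q,c,round(i['conf'],2),at_z(x,i['centre'],z).round(3))
a=cv2.resize(t['img'][150:215,245:405],None,fx=4,fy=4,interpolation=cv2.INTER_CUBIC)
b=cv2.resize(s['img'][165:250,220:380],None,fx=4,fy=4,interpolation=cv2.INTER_CUBIC)
cv2.imwrite('pics/s6.png',np.vstack([a,b]))
E
```

```text
t 19.75 B [-0.0654 -0.2591  0.1481] yawerr -0.004 open 0.085 F [-0.1  0.6 -0.8]
stick_top scene 0.69 [0.022 0.129 0.037]
stick_top top 0.83 [0.024  0.1423 0.037 ]
stick_center scene 0.81 [0.0208 0.0584 0.037 ]
stick_center scene 0.41 [0.0165 0.1178 0.037 ]
stick_center top 0.67 [0.0272 0.0629 0.037 ]
stick_foot scene 0.69 [ 0.0192 -0.0223  0.037 ]
stick_foot top 0.71 [ 0.0241 -0.0143  0.037 ]
t 20.15 B [-0.0643 -0.2564  0.1491] yawerr 0.001 open 0.086 F [0.3 0.  0.4]
pencil scene 0.66 [0.382 0.13  0.004]
pencil top 0.63 [0.387 0.138 0.004]
jar_screws scene 0.8 [0.452 0.267 0.   ]
jar_screws top 0.71 [0.466 0.272 0.   ]
offcut_b top 0.71 [ 0.487 -0.3    0.   ]
offcut_b top 0.46 [ 0.588 -0.007  0.   ]
try_square scene 0.95 [ 0.412 -0.115  0.009]
try_square top 0.74 [0.533 0.156 0.009]
try_square top 0.58 [0.385 0.137 0.009]
stop_hinge scene 0.58 [0.538 0.151 0.083]
stop_hinge top 0.61 [0.551 0.148 0.083]
stop_plate scene 0.75 [0.502 0.151 0.083]
stop_plate top 0.45 [0.502 0.152 0.083]
```

View pics/s6.png

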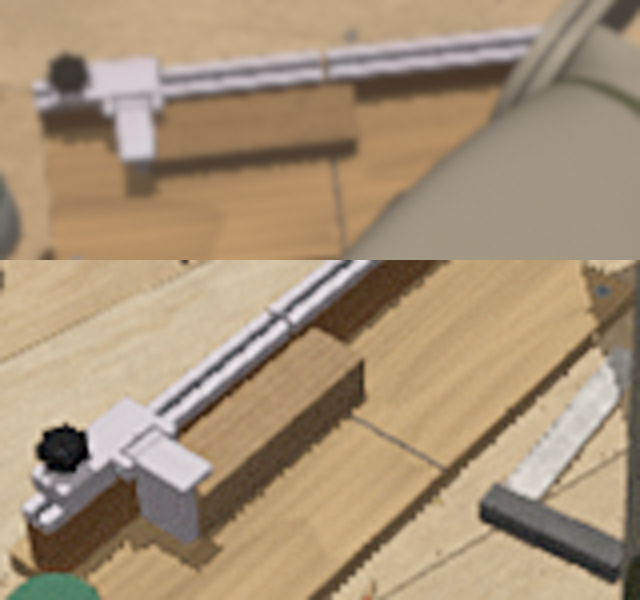

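The picture shows the stick lying against the fence, its left end at the stop, and the stop down. The robot touches nothing, and the bystanders are in place, so I'm handing in.

```bash
python3 -c "
from h import *
print(job.close_job())"
```

```text
the job is handed in; nothing more can be done
None
```

The job is handed in and the hand-in returned no verdict: the stick was tipped and lies flat against the fence, butted to the lowered stop, with nothing else disturbed, but the wrist force briefly read over the 120 N limit (about 131 N on z) as the flip stop hit its end stop, which may count as a failure.

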